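# Count to the third gap and push the planter in

## Task

Shut the fingers and, starting at the end of the divider rack with the red cap, run the fingertips along the top of the rack's metal bar over the first, second and third gap (count every gap, full or empty). Then push the small white planter along the tray and into that third gap until it is fully home against the back wall; only push it, never grip or lift it. Leave the other goods where they are.

Things in the scene. Friction and masses are not known exactly. Their poses are not given: they have to be found in the camera images.
- rack: Divider rack fixed on the bench, 146 x 430 mm; its place and turn vary. Origin: on the bench, mid-length, on the line of the dividers' front ends. +x points away from the robot into the gaps, y runs along the rack, z up. Floor 6 mm thick.
- tray (a point): Middle of the feed tray's floor, on the robot side of the rack (rack x -36, y 0, z 6 mm). The tray is 72 mm from its low lip to the dividers and open at both ends. Lip at rack x -78 to -72 mm, its top 16 mm above the bench.
- gaps (a point): Middle of the row of six gaps, on the floor (rack x 30, y 0, z 6 mm). Seven blue dividers, 8 mm thick, front ends rounded, rack x 0 to 60 mm, tops 54 mm above the bench, form gaps 52 mm wide centred at rack y -150, -90, -30, 30, 90, 150 mm. The back wall's front face is at rack x 60 mm, its top 36 mm above the bench.
- rail: Flat aluminium bar running along y over the gaps, 16 mm wide, 370 mm long. Origin: middle of its top face, at rack x 30, y 0 mm, 68 mm above the bench. It is on springs: starts to sink at about 2 N and reaches its stop, 5 mm down, at about 5.5 N.
- red_cap: Red plastic cap, 38 x 28 x 18 mm, on the post at one end of the bar: the end where counting starts. Origin: centre of its underside, 68 mm above the bench, at rack x 30 mm and y +199 or -199 mm (either end). Its axes are parallel to the rack's. Along the bar the first, second and third gap are centred 49, 109 and 169 mm from this origin.
- grey_cap: Grey cap of the same size and mounting on the post at the other end.
- planter: The small white slatted planter to push, an open box 64 (x) x 42 (y) x 40 (z) mm, walls 5 mm, 100 to 210 g, loose. Origin: centre of its underside. Starts in the feed tray near one end (rack x about -36 mm, y +-105 to +-150 mm), its long side pointing into the gaps, and slides on the tray floor. Fully home, its origin is at rack x 28 mm and it stands out 4 mm in front of the dividers.
- bark_pot: Small bark-covered pot, 44 mm across, 45 mm high, standing in the feed tray near the other end; leave it alone. Origin: centre of underside.
- grey_planter: Grey planter, same size as the white one, already home in the gap at one end; leave it. Origin: centre of underside.
- brown_planter: Dark brown planter, same size, already home in the gap at the other end; leave it. Origin: centre of underside.
- tape_roll: Roll of brown tape lying on the bench, 100 mm across, 48 mm high; leave it. Origin: centre of underside.
- clay_pot: Terracotta pot, 92 mm across, 80 mm high; leave it. Origin: centre of underside.
- log_pot: Bark-covered pot, 90 mm across, 85 mm high, on the bench; leave it. Origin: centre of underside.
- marker_pen: Black marker, 16 mm thick, 130 mm long, lying on the bench; leave it. Origin: centre of underside, long axis x.
Mind the look-alikes: they are no part of the job. Leave any pink or purple look-alike of the planter alone.

How it is judged:
On the way, in this order (a step that is already met when the one before it is completed fails the run):
1. fingertips on the bar over the first gap, counted from the red cap (contact force between the fingers and rail above 0.3 N and horizontal distance between the grasp point and red_cap between 0.02 and 0.066 m and distance of planter from where it was at the start of the episode below 0.03 m), for 0.02 s.
2. still on the bar, passing the divider between first and second gap (contact force between the fingers and rail above 0.3 N and horizontal distance between the grasp point and red_cap between 0.069 and 0.089 m and distance of planter from where it was at the start of the episode below 0.03 m), for 0.02 s.
3. on the bar over the second gap (contact force between the fingers and rail above 0.3 N and horizontal distance between the grasp point and red_cap between 0.099 and 0.119 m and distance of planter from where it was at the start of the episode below 0.03 m), for 0.02 s.
4. still on the bar, passing the divider between second and third gap (contact force between the fingers and rail above 0.3 N and horizontal distance between the grasp point and red_cap between 0.129 and 0.149 m and distance of planter from where it was at the start of the episode below 0.03 m), for 0.02 s.
5. on the bar over the third gap, the planter not yet pushed (contact force between the fingers and rail above 0.3 N and horizontal distance between the grasp point and red_cap between 0.155 and 0.195 m and distance of planter from where it was at the start of the episode below 0.03 m), for 0.02 s.
6. the white planter is pushed part-way into the third gap (x of planter in the frame of rack above -0.015 m and (y of planter in the frame of red_cap between 0.159 and 0.179 m or y of planter in the frame of red_cap between -0.179 and -0.159 m)), for 0.02 s.
At the end, for the whole second after the job is handed in: The white planter stands at rest on the rack floor in the third gap from the red cap, within 7 mm of fully home against the back wall; the other goods are within 30 mm of where they began (x of planter in the frame of rack above 0.021 m and (y of planter in the frame of red_cap between 0.159 and 0.179 m or y of planter in the frame of red_cap between -0.179 and -0.159 m) and angle between the x axis of planter and the x axis of rack, either way round below 0.17 rad and angle between planter's own z axis and vertical below 0.12 rad and height (world z) of planter below 0.012 m and linear speed of planter below 0.01 m/s and distance of each of bark_pot, grey_planter, brown_planter, tape_roll, clay_pot, log_pot, marker_pen from where it was at the start of the episode below 0.03 m); the robot touches nothing.
It fails at once if the white planter is lifted more than about 12 mm off the tray floor, or tipped over (height (world z) of planter above 0.018 m or angle between planter's own z axis and vertical above 0.5 rad).
It fails at once if another thing is moved more than 30 mm (distance of any of bark_pot, grey_planter, brown_planter, tape_roll, clay_pot, log_pot, marker_pen from where it was at the start of the episode above 0.03 m).
It also fails if it takes over 64 s, if anything falls off the work surface, if the arm or the gripper's body presses on something with over 40 N, if the wrist force passes 120 N, or if a joint passes its speed limit or range.

## Robot

A 7-joint arm with a two-finger parallel gripper is mounted at the origin on the work surface. World frame = base frame: x ahead of the robot, y to its left, z up, the work surface at z = 0. Lengths are in m, angles in rad, forces in N, time in s.
With the tool pointing down it reaches from about 0.425 to 1.025 m from the base axis. Payload 9.4 kg.
Tool frame: the origin (TCP) lies between the finger pads; the fingertips stand 14 mm ahead of it and the grasp point (between the pads) lies 5 mm behind it; z points along the fingers, x is the direction in which the jaws open and shut, and the axes are right-handed (so a half turn about z gives the same grasp; the last joint's range is limited). The gripper opens to 93 mm and grips with 3 to 60 N. Pads are 15 mm wide; open, the fingers measure 128 mm over their backs; the gripper's body (75 mm by 188 mm) begins 65 mm behind the grasp point.
Start: joints at [-1.421, 0.599, -0.003, 1.599, 0.002, 0.943, -0.08], TCP at [0.163, 0.706, 0.233] pointing down, gripper open.
Joint ranges: [-2.57, 2.57], [-0.35, 1.97], [-1.29, 1.29], [0.11, 2.56], [-1.05, 4.19], [0.11, 1.86], [-2.63, 2.63]. Speed limits (rad/s): [2.22, 2.22, 3.01, 3.01, 3.14, 3.14, 3.14].

## Interface

Orientations are given as a 3x3 rotation matrix whose columns are the frame's x, y, z axes.
In Python, from station import get_state, imaging, hand_in, models gives the robot as it stands. The module is installed in compiled form; this text tells all that it offers.
- The arm moves only by the tool play_rows, never from a script. Its argument "moves" is text: rows parted by semicolons, each of 7 numbers parted by spaces: the shift along the tool's x, y, z in cm, then the turn, a rotation vector about the tool's x, y, z in rad, then the finger opening in cm, from 0 to 9.3. In form: dx dy dz wx wy wz jaw; .... A call has 1 to 12 rows; each row shifts and turns the commanded pose from where the row before left it, along the tool's axes as they then stand; what a row does not reach is not made up. A row lasts 1/8 s, in which the tool goes at most 62.5 mm and 10.7 degrees, less where a joint would pass 70% of its speed; a pose out of reach is approached as far as the arm can. A call is refused whole if a number of a shift passes 6.25 or a number of a turn 0.188, either way. A call with a gripper value outside its range is refused whole. The fingers move at their own pace and stop on an object; the grip force is fixed at half the most. Time passes only in rows, so rows that do not move let the fingers close. It gives the time, the measured TCP pose, the force and the opening at its end, in the units of the state.
- get_state(): the state, without advancing time (a new reading comes with each control period).
- imaging.get_image(name): name is "side" or "top" or "wrist"; returns the picture (384x512x3 uint8, red, green, blue); there is no depth.
- imaging.get_calibration(name): a dict with "fx", "fy", "cx", "cy" (pixels), "world_to_cam" (4x4, takes a point from world to camera coordinates); the wrist camera has in their place "tool_from_camera" (4x4, takes a point from camera to tool coordinates, whose origin is the TCP and whose axes are the tool frame's). Camera axes: x right, y down, z forward; pixel columns grow to the right and rows downward; lengths in m; the calibration is good to about 2 mm. A picture is of the moment at which its call begins: read the wrist's pose just before it. get_calibration takes no time and is no camera call.
- hand_in(): hands the job in, once; it reports no verdict.
Trained networks look in the newest picture that a camera, given by its name, has taken for a name from the list of things; names that differ only in an ending like _2 or _b are one class to them, and where a whole thing is asked for, a point or a joint stands for the part that bears it (a point fixed in the world has none). Each returns a list of dicts, best first, with "score" (0 to 1); they miss things now and then, are a little off and sometimes report something else, mostly with a low value. They report only what shows in the picture. A call takes as long as a camera call. They do not tell look-alikes from the thing itself.
- models.search_frame(thing, camera): "uv" ([column, row] in pixels, amid what is visible of it).
- models.place_of(thing, camera): "uv" ([column, row] in pixels: a listed point, or the origin of a listed thing).
The state is a dict: "time_s": time; "qpos": joint angles; "joint_vel": joint speeds; "joint_torque": joint torques, N m; "ee_pos": TCP position; "ee_rot": TCP orientation; "contact_force": force on the tool from outside, world axes, zero at the start; "wrist_torque": the same for the moment, N m; "grip_width": finger opening in m.
Only numpy, scipy, OpenCV 4.12 (cv2) and the standard library are available. Lean on these libraries where they do the work, as an engineer would, in place of code of your own. Each camera call takes 0.05 s, during which the arm holds its last target.

## Working session

There is one attempt and no reset: what is moved stays moved. The work goes in short steps, Python scripts to look and compute and a tool call to move; the robot and the scene stay as the last step left them, time stands still between calls to the robot, and variables do not carry over. Pictures are saved under pics/ and viewed, and the job is handed in when it is done.

Besides the shell and the picture viewer there is one more tool, called after ">>>" by a JSON object that holds its "fn" and its "kwargs". play_rows: Moves the arm, as the interface text tells. Its arguments: {"type":"object","properties":{"moves":{"type":"string"}},"required":["moves"]}

```bash
mkdir -p pics; python3 - <<'E'
from station import get_state, imaging, models
import cv2,json
s=get_state(); print(s)
for n in ["side","top","wrist"]:
    im=imaging.get_image(n); cv2.imwrite(f"pics/{n}0.png",im[:,:,::-1])
    print(n,imaging.get_calibration(n))
E
```

```text
{'time_s': 0.0, 'qpos': array([-1.42070327,  0.60013961, -0.00254524,  1.60013596,  0.00181389,
        0.94286915, -0.07983205]), 'joint_vel': array([-0.0009139 ,  0.00024045,  0.00025571, -0.00019823, -0.00142443,
        0.00110699,  0.00019745]), 'joint_torque': array([-5.08851372e-04, -7.65045404e+01,  1.49656143e+00, -2.52353060e+01,
       -5.26004517e-02,  1.68212311e-02,  1.51273393e-04]), 'ee_pos': array([0.16293268, 0.70597821, 0.23174728]), 'ee_rot': array([[ 2.24818361e-01,  9.74400670e-01, -1.98411129e-04],
       [ 9.74399469e-01, -2.24818397e-01, -1.53733246e-03],
       [-1.54258425e-03,  1.52288865e-04, -9.99998799e-01]]), 'contact_force': array([ 0.07387177, -0.25790492,  0.49750341]), 'wrist_torque': array([-0.00046025, -0.00771486, -0.01480589]), 'grip_width': 0.09322190487572098}
side {'fx': 387.57171988763326, 'fy': 387.57171988763326, 'cx': 263.55671638932694, 'cy': 186.8370301568937, 'world_to_cam': array([[ 0.91427885, -0.40459708, -0.0198842 , -0.46573299],
       [-0.31146262, -0.67073913, -0.67312707,  0.20620728],
       [ 0.25900814,  0.62161903, -0.739
[... 223 characters left out ...]
25, -0.99948893,  0.01182217,  0.00926412],
       [-0.99630175,  0.02864738, -0.08100709,  0.51999122],
       [ 0.08062701, -0.01418438, -0.99664341,  1.05458001],
       [ 0.        ,  0.        ,  0.        ,  1.        ]])}
wrist {'fx': 313.97086209151246, 'fy': 313.97086209151246, 'cx': 256.0155286831608, 'cy': 193.57985205357238, 'tool_from_camera': array([[ 9.99999686e-01,  6.74128294e-04, -4.17780511e-04,
         5.44461626e-05],
       [-5.22233640e-04,  9.56161769e-01,  2.92838521e-01,
        -8.22920697e-02],
       [ 5.96876485e-04, -2.92838211e-01,  9.56161820e-01,
        -1.52687647e-01],
       [ 0.00000000e+00,  0.00000000e+00,  0.00000000e+00,
         1.00000000e+00]])}
```

View pics/side0.png

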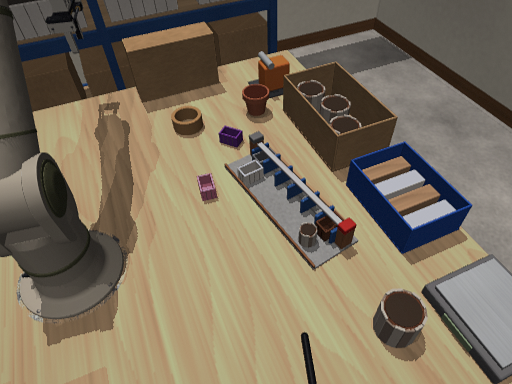

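View pics/top0.png

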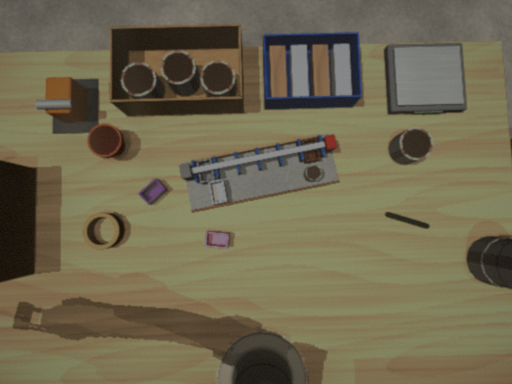

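```bash
python3 - <<'E'
from station import get_state, imaging, models
for c in ["top","side"]:
    for t in ["rack","tray","gaps","rail","red_cap","grey_cap","planter","bark_pot","grey_planter","brown_planter"]:
        r=models.place_of(t,c)
        print(c,t,[(x['uv'],round(x['score'],2)) for x in r[:3]])
E
```

```text
top rack [([260.6, 172.5], 0.72)]
top tray [([262.5, 184.5], 0.83), ([312.1, 174.2], 0.22)]
top gaps [([257.7, 158.2], 0.61)]
top rail [([256.1, 156.0], 0.87), ([308.0, 151.9], 0.7)]
top red_cap [([331.6, 143.9], 0.64)]
top grey_cap [([185.8, 172.6], 0.58)]
top planter [([154.1, 188.6], 0.97), ([214.7, 238.0], 0.94), ([217.9, 191.2], 0.69)]
top bark_pot [([310.3, 173.0], 0.48)]
top grey_planter [([204.3, 172.3], 0.66), ([257.3, 158.3], 0.31)]
top brown_planter [([309.3, 151.0], 0.68)]
side rack [([288.0, 201.3], 0.96), ([297.1, 178.1], 0.18)]
side tray [([276.9, 204.0], 0.8), ([348.4, 228.7], 0.46)]
side gaps [([295.3, 192.0], 0.89), ([255.7, 135.6], 0.46)]
side rail [([297.8, 177.1], 0.56), ([286.8, 200.0], 0.21)]
side red_cap [([347.8, 226.4], 0.5)]
side grey_cap [([258.0, 137.0], 0.72)]
side planter [([251.4, 177.6], 0.96), ([208.4, 191.6], 0.84), ([230.2, 144.8], 0.63)]
side bark_pot [([305.4, 242.2], 0.69)]
side grey_planter [([269.9, 163.1], 0.66)]
side brown_planter [([328.4, 234.4], 0.89)]
```

```bash
cat > h.py <<'E'
import numpy as np, cv2
from station import get_state, imaging, models
from scipy.optimize import least_squares
def proj(n,P,s=None):
    c=imaging.get_calibration(n); P=np.atleast_2d(P)
    if n=="wrist":
        T=np.eye(4);T[:3,:3]=s['ee_rot'];T[:3,3]=s['ee_pos']; M=np.linalg.inv(T@c['tool_from_camera'])
    else: M=c['world_to_cam']
    q=P@M[:3,:3].T+M[:3,3]
    return np.c_[c['fx']*q[:,0]/q[:,2]+c['cx'],c['fy']*q[:,1]/q[:,2]+c['cy']]
def unproj(n,uv,z,s=None):
    c=imaging.get_calibration(n)
    if n=="wrist":
        T=np.eye(4);T[:3,:3]=s['ee_rot'];T[:3,3]=s['ee_pos']; T=T@c['tool_from_camera']
    else: T=np.linalg.inv(c['world_to_cam'])
    d=T[:3,:3]@np.array([(uv[0]-c['cx'])/c['fx'],(uv[1]-c['cy'])/c['fy'],1.]); o=T[:3,3]
    return o+d*(z-o[2])/d[2]
def r2w(p,P):
    P=np.atleast_2d(np.asarray(P,float)); x,y,t=p; c,s=np.cos(t),np.sin(t)
    return np.c_[x+c*P[:,0]-s*P[:,1], y+s*P[:,0]+c*P[:,1], P[:,2]]
def w2r(p,P):
    P=np.atleast_2d(P); x,y,t=p; c,s=np.cos(t),np.sin(t); d=P[:,:2]-[x,y]
    return np.c_[c*d[:,0]+s*d[:,1],-s*d[:,0]+c*d[:,1],P[:,2]]
E
python3 - <<'E'
from h import *
N={'rack':(0,0,0),'tray':(-.036,0,.006),'gaps':(.03,0,.006),'rail':(.03,0,.068),'red':(.03,-.199,.068),'grey':(.03,.199,.068),'gp':(.028,.15,.006),'bp':(.028,-.15,.006)}
D={'top':dict(rack=(260.6,172.5),tray=(262.5,184.5),gaps=(257.7,158.2),rail=(256.1,156),red=(331.6,143.9),grey=(185.8,172.6),gp=(204.3,172.3),bp=(309.3,151)),
'side':dict(rack=(288,201.3),tray=(276.9,204),gaps=(295.3,192),rail=(297.8,177.1),red=(347.8,226.4),grey=(258,137),gp=(269.9,163.1),bp=(328.4,234.4))}
def f(p,cs=('top','side')):
    return np.concatenate([ (proj(c,r2w(p,[N[k]]))-D[c][k]).ravel() for c in cs for k in N])
for cs in (('top','side'),('top',),('side',)):
    r=least_squares(f,[.55,0,.1],args=(cs,),loss='soft_l1'); p=r.x;print(cs,p); print(f(p,cs).reshape(-1,2).round(1).tolist())
    print('planter',w2r(p,unproj('top',(217.9,191.2),.006)[None]),w2r(p,unproj('side',(251.4,177.6),.006)[None]))
    if len(cs)==2: np.save('p.npy',p)
p=np.load('p.npy')
# overlay
pts=[(.03,y,.068) for y in np.linspace(-.185,.185,11)]+[(-.078,y,.016) for y in np.linspace(-.215,.215,11)]+[(0,-.18+.06*i,.054) for i in range(7)]
for c in('top','side'):
    im=cv2.imread(f'pics/{c}0.png'); im=cv2.resize(im,None,fx=4,fy=4,interpolation=cv2.INTER_CUBIC)
    for u in proj(c,r2w(p,pts)): cv2.circle(im,tuple(int(v) for v in (u*4+1.5)),2,(0,255,0),-1)
    u0=(170,130) if c=='top' else (210,120)
    im=im[u0[1]*4:u0[1]*4+(100 if c=='top' else 150)*4,u0[0]*4:u0[0]*4+800]
    cv2.imwrite(f'pics/{c}_ov.png',im)
E
```

```text
('top', 'side') [ 0.57512014 -0.01284036  0.15682212]
[[-0.6, -2.6], [-0.2, -2.6], [0.4, 1.3], [2.2, -0.0], [-1.8, -1.1], [0.4, -3.3], [2.7, -2.6], [-0.2, -0.2], [-1.2, -1.8], [-0.7, -0.3], [0.2, 1.7], [-1.3, 1.4], [-2.6, 1.8], [-0.7, 1.7], [-3.9, 0.1], [0.5, -4.4]]
planter [[-0.03884913  0.13008635  0.006     ]] [[-0.04064873  0.12316199  0.006     ]]
('top',) [ 0.57033838 -0.01227878  0.17250532]
[[-0.8, -0.9], [-0.1, -1.0], [0.1, 3.0], [1.9, 1.7], [-2.4, -0.5], [0.2, -0.4], [2.5, -0.1], [-0.6, 0.6]]
planter [[-0.03218988  0.12930557  0.006     ]] [[-0.03409785  0.12241028  0.006     ]]
('side',) [ 0.57852738 -0.01238781  0.15525854]
[[-0.2, -2.3], [0.3, -0.9], [1.2, 1.2], [-0.3, 1.0], [-1.5, 1.2], [0.4, 1.2], [-2.9, -0.3], [1.5, -5.0]]
planter [[-0.04248872  0.13010523  0.006     ]] [[-0.04427749  0.12317807  0.006     ]]
```

View pics/top_ov.png

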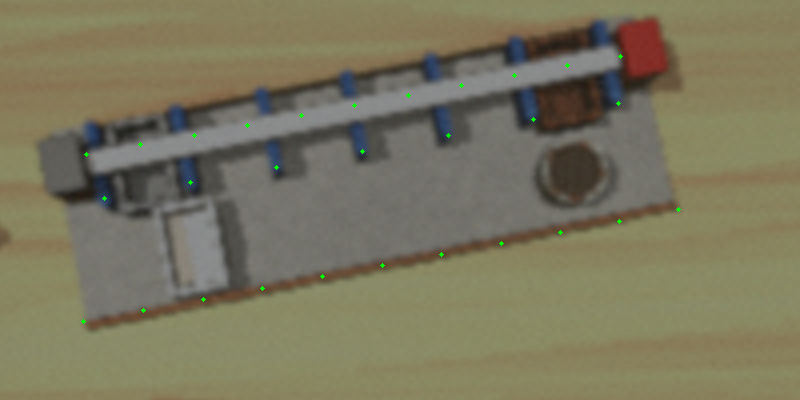

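View pics/side_ov.png

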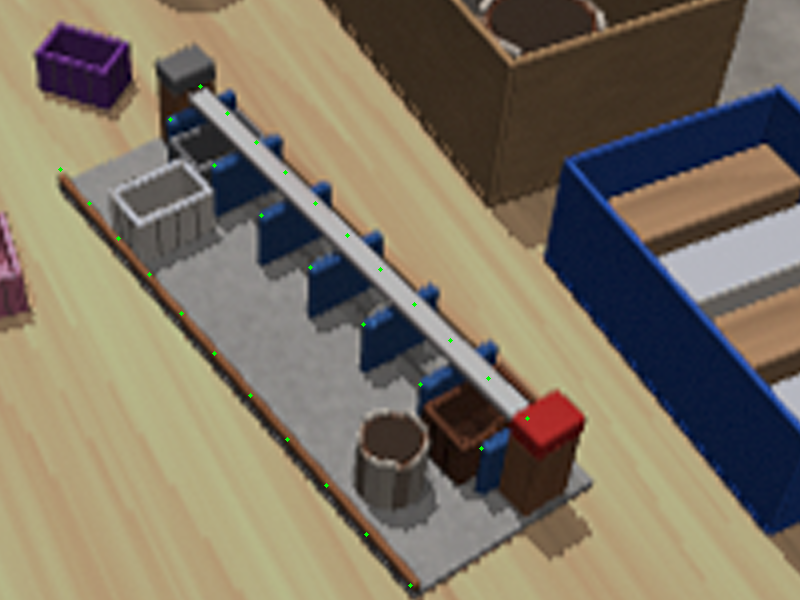

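```bash
python3 - <<'E'
from h import *
P=[(-.078,.215,.016),(-.078,-.215,.016),(.03,.185,.068),(.03,-.185,.068)]
Dv=[(0,.18-.06*i,.054) for i in range(7)]
T=np.array([(85,324),(678,207),(88,161),(620,58),(107,205),(193,189),(278,173),(362,156),(447,139),(532,121),(616,103)])
S=np.array([(61,180),(411,585),(200,92),(521,413),(170,123),(214,169),(260,219),(310,271),(363,327),(422,388),(482,452)])
T=(T-1.5)/4+[170,130]; S=(S-1.5)/4+[210,120]
A=P+Dv
def f(p,cs):
    o=[]
    if 't' in cs:o.append((proj('top',r2w(p,A))-T).ravel())
    if 's' in cs:o.append((proj('side',r2w(p,A))-S).ravel())
    return np.concatenate(o)
for cs in('ts','t','s'):
    p=least_squares(f,[.57,0,.16],args=(cs,),loss='soft_l1').x;print(cs,p,f(p,cs).reshape(-1,2).round(1).tolist())
    if cs=='ts':np.save('p.npy',p)
p=np.load('p.npy')
print(w2r(p,unproj('top',(217.9,191.2),.006)[None]),w2r(p,unproj('side',(251.4,177.6),.006)[None]),w2r(p,unproj('top',(310.3,173.0),.006)[None]))
print(r2w(p,[(.03,-.199,.068),(.03,-.15,.068),(.03,-.03,.068)]))
E
```

```text
ts [ 0.57336231 -0.01367232  0.16562981] [[0.2, 0.7], [0.5, 0.7], [-0.0, -0.3], [0.3, -0.4], [-0.2, -0.3], [-0.1, -0.5], [0.1, -0.7], [0.5, -0.6], [0.6, -0.5], [0.6, -0.2], [0.8, 0.2], [-0.9, -1.8], [0.1, 0.4], [-0.8, -0.9], [1.5, 1.5], [-0.7, -0.4], [-0.6, -0.3], [-0.3, -0.5], [-0.3, -0.4], [-0.1, -0.4], [-0.6, -0.6], [-0.2, -0.6]]
t [ 0.57282276 -0.01282742  0.16814092] [[-0.0, 1.0], [0.2, 0.7], [-0.3, 0.1], [-0.1, -0.3], [-0.4, 0.1], [-0.4, -0.2], [-0.2, -0.4], [0.2, -0.4], [0.3, -0.4], [0.3, -0.1], [0.5, 0.3]]
s [ 0.57370976 -0.01500028  0.16191112] [[-0.5, -1.7], [0.1, 0.9], [-0.3, -0.8], [1.8, 2.0], [-0.2, -0.2], [-0.2, -0.1], [0.0, -0.2], [0.0, -0.1], [0.1, -0.0], [-0.3, -0.2], [-0.0, -0.1]]
[[-0.03583093  0.13095423  0.006     ]] [[-0.03769145  0.12404599  0.006     ]] [[-0.03554876 -0.13981732  0.006     ]]
[[ 0.63576158 -0.20500274  0.068     ]
 [ 0.62768278 -0.15667332  0.068     ]
 [ 0.60789795 -0.03831556  0.068     ]]
```

>>> {"fn": "play_rows", "kwargs": {"moves": "0 0 0 0 0 0.168 0;0 0 0 0 0 0.168 0;0 0 0 0 0 0.168 0;0 0 0 0 0 0.168 0;0 0 0 0 0 0.168 0;0 0 0 0 0 0.168 0;0 0 0 0 0 0.168 0;0 0 0 0 0 0 0"}}

```text
time_s: 2.15
ee_pos: [0.1627, 0.7065, 0.2325]
ee_rot: [[0.986, 0.169, 0.0], [0.169, -0.986, -0.0], [0.0, 0.0, -1.0]]
contact_force: [-0.0, -0.1, -0.1]
grip_width: 0.0176
```

```bash
cat >> h.py <<'E'
def go(x,y,z):
    "tool-frame shift in cm to rack-frame target of TCP"
    s=get_state(); p=np.load('p.npy'); t=r2w(p,[(x,y,z)])[0]
    d=s['ee_rot'].T@(t-s['ee_pos'])*100
    Rr=np.array([[np.cos(p[2]),np.sin(p[2]),0],[np.sin(p[2]),-np.cos(p[2]),0],[0,0,-1.]])
    w=cv2.Rodrigues(s['ee_rot'].T@Rr)[0].ravel()
    print('t',s['time_s'],'rackpos',w2r(p,s['ee_pos'][None]).round(4),'shift',d.round(2),'rot to align',w.round(3),'F',s['contact_force'].round(2),'grip',round(s['grip_width'],4),'q7',s['qpos'][6].round(2))
E
python3 -c "
from h import *
go(.03,-.15,.2)"
```

```text
t 2.15 rackpos [[-0.2863  0.778   0.2325]] shift [31.27 92.93  3.29] rot to align [ 0.    -0.     0.004] F [-0.03 -0.07 -0.07] grip 0.0176 q7 -1.04
```

>>> {"fn": "play_rows", "kwargs": {"moves": "1.4 4.2 0 0 0 0 0;1.4 4.2 0 0 0 0 0;1.4 4.2 0 0 0 0 0;1.4 4.2 0 0 0 0 0;1.4 4.2 0 0 0 0 0;1.4 4.2 0 0 0 0 0;1.4 4.2 0 0 0 0 0;1.4 4.2 0 0 0 0 0;1.4 4.2 0 0 0 0 0;1.4 4.2 0 0 0 0 0;1.4 4.2 0 0 0 0 0;1.4 4.2 0 0 0 0 0"}}

```text
time_s: 3.65
ee_pos: [0.4137, 0.2364, 0.233]
ee_rot: [[0.985, 0.172, 0.001], [0.172, -0.985, 0.0], [0.001, -0.0, -1.0]]
contact_force: [1.3, 0.3, -0.3]
grip_width: 0.0006
```

```bash
python3 -c "
from h import *
go(.03,-.15,.2)"
```

```text
t 3.65 rackpos [[-0.1163  0.273   0.233 ]] shift [14.31 42.4   3.3 ] rot to align [-0.    -0.001  0.007] F [ 1.28  0.29 -0.29] grip 0.0006 q7 -0.26
```

>>> {"fn": "play_rows", "kwargs": {"moves": "1.43 4.2 0 0 0 0 0;1.43 4.2 0 0 0 0 0;1.43 4.2 0 0 0 0 0;1.43 4.2 0 0 0 0 0;1.43 4.2 0 0 0 0 0;1.43 4.2 0 0 0 0 0;1.43 4.2 0 0 0 0 0;1.43 4.2 0 0 0 0 0;1.43 4.2 1.5 0 0 0 0;1.4 4.2 1.5 0 0 0 0;0 0 0 0 0 0 0"}}

```text
time_s: 5.03
ee_pos: [0.624, -0.1564, 0.2015]
ee_rot: [[0.986, 0.167, -0.001], [0.167, -0.986, -0.002], [-0.001, 0.002, -1.0]]
contact_force: [-0.3, 1.0, 0.1]
grip_width: 0.0006
```

```bash
python3 - <<'E'
from h import *
go(.03,-.15,.12)
s=get_state(); im=imaging.get_image('wrist')[:,:,::-1].copy()
p=np.load('p.npy')
pts=[(.03,y,.068) for y in np.linspace(-.185,.185,11)]+[(-.078,y,.016) for y in np.linspace(-.215,.215,11)]+[(0,-.18+.06*i,.054) for i in range(7)]
im=cv2.resize(im,None,fx=1.5,fy=1.5)
for u in proj('wrist',r2w(p,pts),s): cv2.circle(im,tuple(int(v) for v in (u*1.5+.5)),3,(0,255,0),-1)
cv2.imwrite('pics/w1.png',im)
E
```

```text
t 5.025 rackpos [[ 0.0264 -0.1491  0.2015]] shift [0.37 0.08 8.15] rot to align [0.002 0.001 0.002] F [-0.34  1.01  0.08] grip 0.0006 q7 0.58
```

View pics/w1.png

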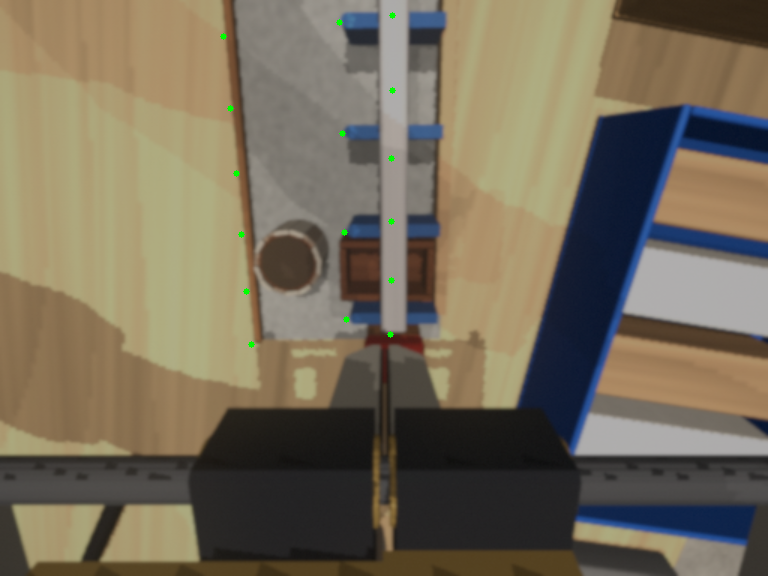

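```bash
python3 - <<'E'
from h import *
p=np.load('p.npy'); p[0]+=.0015*np.cos(p[2]); p[1]+=.0015*np.sin(p[2]); np.save('p.npy',p)
go(.03,-.15,.09)
E
```

```text
t 5.075 rackpos [[ 0.0249 -0.1469  0.202 ]] shift [ 0.52  0.31 11.2 ] rot to align [0.    0.001 0.003] F [-0.58  0.57  0.59] grip 0.0008 q7 0.58
```

>>> {"fn": "play_rows", "kwargs": {"moves": "0.5 0.2 2.8 0 0 0 0;0 0 2.8 0 0 0 0;0 0 2.8 0 0 0 0;0 0 2 0 0 0 0;0 0 0.5 0 0 0 0;0 0 0 0 0 0 0;0 0 0 0 0 0 0"}}

```text
time_s: 5.95
ee_pos: [0.6297, -0.1538, 0.0946]
ee_rot: [[0.986, 0.167, 0.001], [0.167, -0.986, -0.0], [0.001, 0.0, -1.0]]
contact_force: [-0.6, -0.4, 0.2]
grip_width: 0.0006
```

```bash
python3 - <<'E'
from h import *
go(.03,-.15,.08)
E
```

```text
t 5.95 rackpos [[ 0.0309 -0.1475  0.0946]] shift [-0.1   0.25  1.46] rot to align [ 0.    -0.001  0.003] F [-0.6  -0.43  0.18] grip 0.0006 q7 0.64
```

>>> {"fn": "play_rows", "kwargs": {"moves": "0 0.1 0.8 0 0 0 0;0 0 0.3 0 0 0 0;0 0 0.2 0 0 0 0;0 0 0.1 0 0 0 0;0 0 0 0 0 0 0;0 0 0 0 0 0 0"}}

```text
time_s: 6.7
ee_pos: [0.6293, -0.1548, 0.0798]
ee_rot: [[0.986, 0.167, 0.0], [0.167, -0.986, -0.0], [0.0, 0.0, -1.0]]
contact_force: [-0.8, 0.2, 4.0]
grip_width: 0.0005
```

```bash
python3 - <<'E'
from h import *
go(.03,-.15,.08)
E
```

```text
t 6.7 rackpos [[ 0.0304 -0.1484  0.0798]] shift [-0.04  0.16 -0.02] rot to align [ 0.    -0.     0.002] F [-0.81  0.24  4.03] grip 0.0005 q7 0.65
```

>>> {"fn": "play_rows", "kwargs": {"moves": "0 -0.8 0 0 0 0 0;0 -0.8 0 0 0 0 0;0 -0.8 0 0 0 0 0;0 -0.8 0 0 0 0 0;0 -0.8 0 0 0 0 0;0 -0.8 0 0 0 0 0;0 0 0 0 0 0 0"}}

```text
time_s: 7.58
ee_pos: [0.621, -0.1056, 0.0795]
ee_rot: [[0.986, 0.169, -0.001], [0.169, -0.986, 0.001], [-0.0, -0.002, -1.0]]
contact_force: [-0.2, 1.7, 3.4]
grip_width: 0.0003
```

```bash
python3 - <<'E'
from h import *
go(.03,-.03,.08)
E
```

```text
t 7.575 rackpos [[ 0.0304 -0.0985  0.0795]] shift [-0.01 -6.85 -0.04] rot to align [-0.002  0.     0.004] F [-0.17  1.68  3.44] grip 0.0003 q7 0.59
```

>>> {"fn": "play_rows", "kwargs": {"moves": "0 -0.7 0 0 0 0 0;0 -0.7 0 0 0 0 0;0 -0.7 0 0 0 0 0;0 -0.7 0 0 0 0 0;0 -0.7 0 0 0 0 0;0 -0.7 0 0 0 0 0;0 -0.7 0 0 0 0 0;0 -0.7 0 0 0 0 0;0 -0.7 0 0 0 0 0;0 -0.5 0 0 0 0 0;0 0 0 0 0 0 0;0 0 0 0 0 0 0"}}

```text
time_s: 9.07
ee_pos: [0.6097, -0.0392, 0.0795]
ee_rot: [[0.986, 0.168, -0.001], [0.168, -0.986, 0.001], [-0.0, -0.001, -1.0]]
contact_force: [0.9, 2.5, 4.7]
grip_width: 0.0006
```

```bash
python3 - <<'E'
from h import *
go(.03,-.03,.08)
E
```

```text
t 9.075 rackpos [[ 0.0302 -0.0312  0.0795]] shift [-0.02 -0.12 -0.05] rot to align [-0.001  0.     0.003] F [0.92 2.53 4.66] grip 0.0006 q7 0.51
```

>>> {"fn": "play_rows", "kwargs": {"moves": "0 0 -4 0 0 0 0;0 0 -4 0 0 0 0;-1.6 -2.3 -4 0 0 0 0;-1.6 -2.3 0 0 0 0 0;-1.6 -2.3 0 0 0 0 0;-1.8 -2.3 0 0 0 0 0;0 0 0 0 0 0 0;0 0 0 0 0 0 0"}}

```text
time_s: 10.07
ee_pos: [0.5297, 0.0391, 0.1996]
ee_rot: [[0.986, 0.167, 0.0], [0.167, -0.986, -0.0], [0.0, 0.0, -1.0]]
contact_force: [-0.3, -0.3, 0.5]
grip_width: 0.0002
```

```bash
python3 - <<'E'
from h import *
go(-.036,.178,.16)
s=get_state(); im=imaging.get_image('wrist')[:,:,::-1].copy()
print(models.place_of('planter','wrist')[:3])
p=np.load('p.npy')
pts=[(.03,y,.068) for y in np.linspace(-.185,.185,11)]+[(-.078,y,.016) for y in np.linspace(-.215,.215,11)]+[(0,-.18+.06*i,.054) for i in range(7)]
im=cv2.resize(im,None,fx=1.5,fy=1.5)
for u in proj('wrist',r2w(p,pts),s): cv2.circle(im,tuple(int(v) for v in (u*1.5+.5)),3,(0,255,0),-1)
for u in proj('wrist',r2w(p,[(-.068,.104,.046),(-.068,.146,.046),(-.004,.104,.046),(-.004,.146,.046)]),s): cv2.circle(im,tuple(int(v) for v in (u*1.5+.5)),3,(0,0,255),-1)
cv2.imwrite('pics/w2.png',im)
E
```

```text
t 10.075 rackpos [[-0.0359  0.0592  0.1996]] shift [ 1.000e-02 -1.188e+01  3.960e+00] rot to align [ 0.    -0.     0.002] F [-0.26 -0.26  0.46] grip 0.0002 q7 0.29
[{'uv': [255.2, 105.4], 'score': 0.85}, {'uv': [128.6, 80.7], 'score': 0.71}]
```

View pics/w2.png

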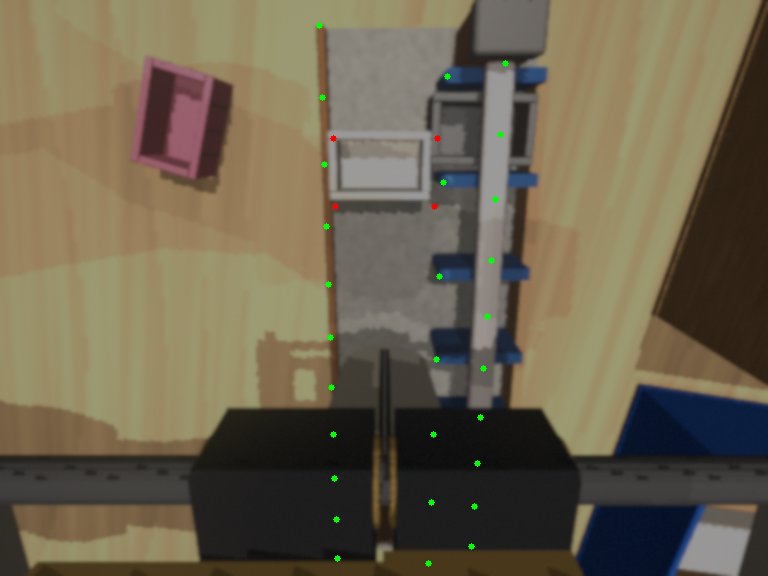

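>>> {"fn": "play_rows", "kwargs": {"moves": "-0.2 -4 0 0 0 0 0;0 -4 0 0 0 0 0;0 -4.2 0 0 0 0 0;0 0 4 0 0 0 0;0 0 4 0 0 0 0;0 0 4 0 0 0 0;0 0 2 0 0 0 0;0 0 0 0 0 0 0;0 0 0 0 0 0 0"}}

```text
time_s: 11.3
ee_pos: [0.5078, 0.1589, 0.0602]
ee_rot: [[0.986, 0.166, 0.001], [0.166, -0.986, 0.0], [0.001, 0.0, -1.0]]
contact_force: [-0.7, -0.4, -0.4]
grip_width: 0.0005
```

```bash
python3 - <<'E'
from h import *
go(-.038,.18,.036)
im=imaging.get_image('side')[:,:,::-1].copy()
cv2.imwrite('pics/s2.png',cv2.resize(im[100:280,180:400],None,fx=3.5,fy=3.3))
E
```

```text
t 11.3 rackpos [[-0.0378  0.181   0.0602]] shift [-0.03  0.1   2.42] rot to align [ 0.    -0.001  0.002] F [-0.74 -0.37 -0.37] grip 0.0005 q7 0.2
```

View pics/s2.png

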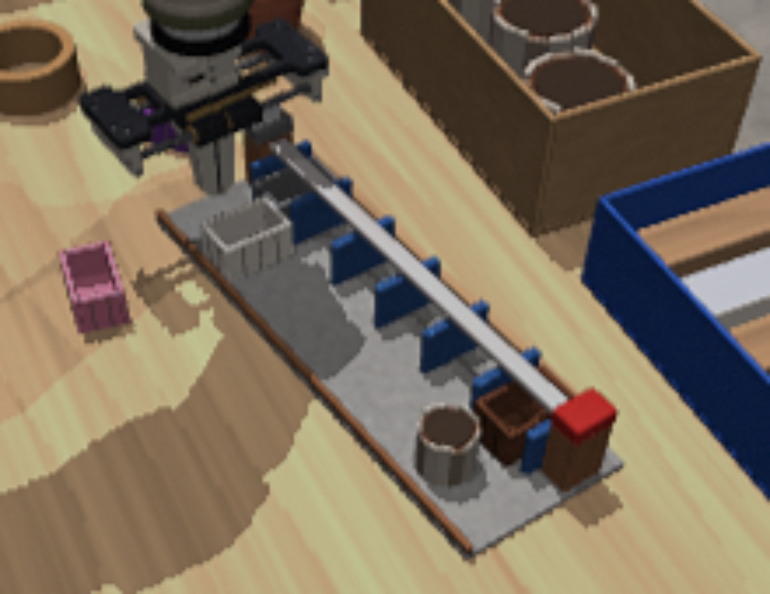

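>>> {"fn": "play_rows", "kwargs": {"moves": "0 0 1.2 0 0 0 0;0 0 1.2 0 0 0 0;0 0.5 0 0 0 0 0;0 0.6 0 0 0 0 0;0 0.6 0 0 0 0 0;0 0.7 0 0 0 0 0;0 0.8 0 0 0 0 0;0 0.8 0 0 0 0 0;0 0.8 0 0 0 0 0;0 0.8 0 0 0 0 0;0 0.8 0 0 0 0 0;0 0.8 0 0 0 0 0"}}

```text
time_s: 12.85
ee_pos: [0.5192, 0.0877, 0.0356]
ee_rot: [[0.986, 0.167, -0.0], [0.167, -0.986, 0.0], [-0.0, -0.0, -1.0]]
contact_force: [-0.1, 3.1, 3.7]
grip_width: 0.0006
```

```bash
python3 - <<'E'
from h import *
go(-.038,-.002,.036)
im=imaging.get_image('top')[:,:,::-1].copy()
cv2.imwrite('pics/t3.png',cv2.resize(im[120:220,170:350],None,fx=4,fy=4))
E
```

```text
t 12.85 rackpos [[-0.0382  0.109   0.0356]] shift [-0.   11.1  -0.04] rot to align [-0.     0.     0.002] F [-0.11  3.11  3.71] grip 0.0006 q7 0.31
```

View pics/t3.png

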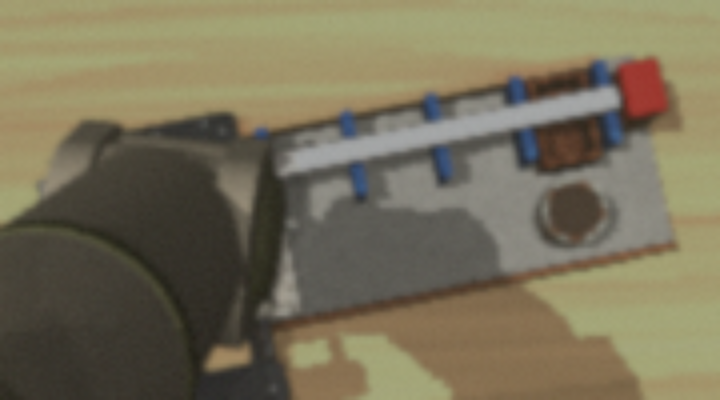

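```bash
python3 - <<'E'
from h import *
s=get_state();im=imaging.get_image('side')[:,:,::-1].copy()
print(s['contact_force'])
cv2.imwrite('pics/s3.png',cv2.resize(im[100:250,180:370],None,fx=4,fy=4,interpolation=cv2.INTER_CUBIC))
im=imaging.get_image('wrist')[:,:,::-1].copy()
cv2.imwrite('pics/w3.png',im)
E
```

```text
[-0.51301714  0.26675018 -0.8766544 ]
```

View pics/s3.png

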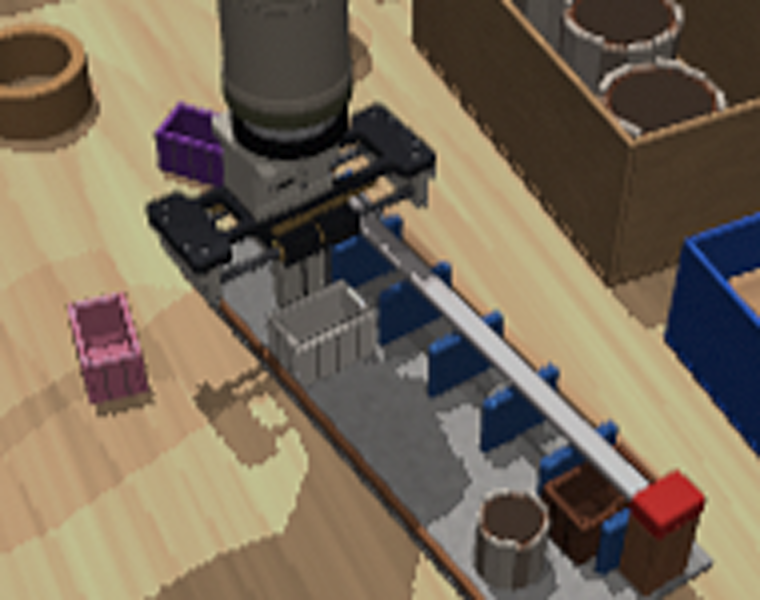

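View pics/w3.png

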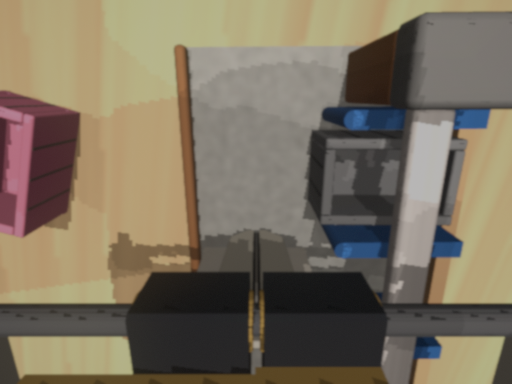

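>>> {"fn": "play_rows", "kwargs": {"moves": "0 0.7 0 0 0 0 0;0 0.8 0 0 0 0 0;0 0.8 0 0 0 0 0;0 0.8 0 0 0 0 0;0 0.8 0 0 0 0 0;0 0.8 0 0 0 0 0;0 0.8 0 0 0 0 0;0 0.8 0 0 0 0 0;0 0.8 0 0 0 0 0;0 0.7 0 0 0 0 0;0 0.4 0 0 0 0 0;0 0 0 0 0 0 0"}}

```text
time_s: 14.5
ee_pos: [0.5329, 0.007, 0.0357]
ee_rot: [[0.986, 0.167, 0.0], [0.167, -0.986, -0.0], [0.0, 0.0, -1.0]]
contact_force: [-0.2, 0.2, 0.4]
grip_width: 0.0002
```

```bash
python3 - <<'E'
from h import *
go(-.038,-.002,.036)
p=np.load('p.npy')
s=get_state();im=imaging.get_image('side')[:,:,::-1].copy()
im=cv2.resize(im[100:250,180:370],None,fx=4,fy=4,interpolation=cv2.INTER_CUBIC)
ty=w2r(p,s['ee_pos'][None])[0,1]-.0075-.021
for u in proj('side',r2w(p,[(-.04+a*.032,ty+b*.021,.046) for a in(-1,1) for b in(-1,1)])): cv2.circle(im,tuple(int(v) for v in ((u-[180,100])*4+1.5)),3,(0,0,255),-1)
cv2.imwrite('pics/s4.png',im); print(ty)
im=imaging.get_image('top')[:,:,::-1].copy()
cv2.imwrite('pics/t4.png',cv2.resize(im[120:220,170:350],None,fx=4,fy=4,interpolation=cv2.INTER_CUBIC))
E
```

```text
t 14.5 rackpos [[-0.0379  0.0271  0.0357]] shift [-0.01  2.91 -0.03] rot to align [ 0.    -0.     0.002] F [-0.21  0.21  0.38] grip 0.0002 q7 0.42
-0.0014271631062966299
```

View pics/s4.png

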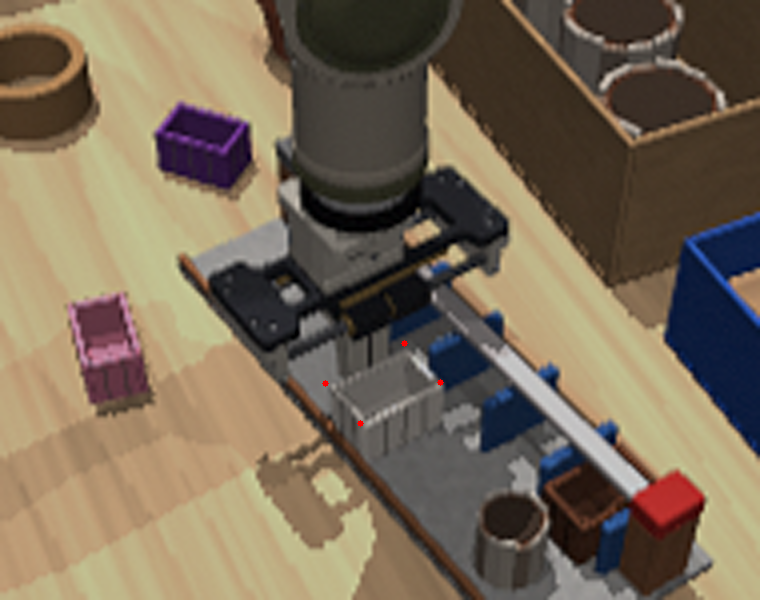

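View pics/t4.png

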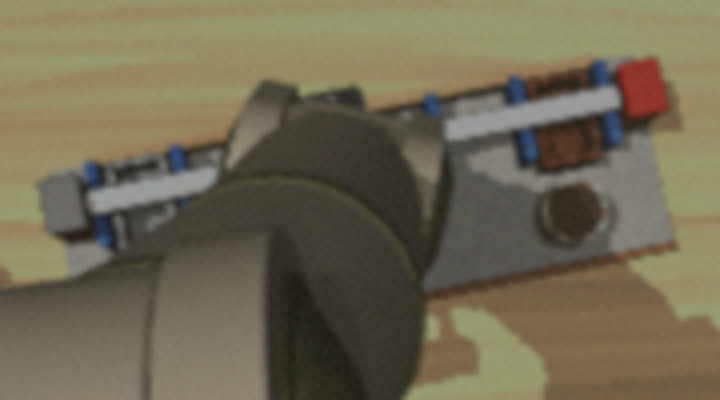

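>>> {"fn": "play_rows", "kwargs": {"moves": "0 0.5 0 0 0 0 0;0 0.6 0 0 0 0 0;0 0.6 0 0 0 0 0;0 0.5 0 0 0 0 0;0 0.3 0 0 0 0 0;0 0.15 0 0 0 0 0;0 0 0 0 0 0 0;0 0 0 0 0 0 0;0 -1.5 0 0 0 0 0;0 -2 -3 0 0 0 0;0 -1 -5 0 0 0 0;0 0 -5 0 0 0 0"}}

```text
time_s: 16.1
ee_pos: [0.529, 0.028, 0.1667]
ee_rot: [[0.985, 0.17, -0.001], [0.17, -0.985, 0.001], [-0.001, -0.001, -1.0]]
contact_force: [1.5, 0.2, 0.5]
grip_width: 0.0005
```

>>> {"fn": "play_rows", "kwargs": {"moves": "0 0 -2 0 0 0 0;-5 0 0 0 0 0 0;-5 0 0 0 0 0 0;0 0 0 0 0 0 0;0 0 0 0 0 0 0"}}

```text
time_s: 16.73
ee_pos: [0.4319, 0.0099, 0.1859]
ee_rot: [[0.986, 0.168, 0.001], [0.168, -0.986, 0.001], [0.001, -0.0, -1.0]]
contact_force: [1.4, -1.6, -0.7]
grip_width: 0.0005
```

```bash
python3 - <<'E'
from h import *
go(-.09,-.03,.1)
p=np.load('p.npy')
for n in('side','top'):
    im=imaging.get_image(n)[:,:,::-1].copy()
    print(n,[(w2r(p,unproj(n,d['uv'],.006)[None])[0].round(4),d['score']) for d in models.place_of('planter',n)])
    o=[180,100] if n=='side' else [170,120]
    im=cv2.resize(im[o[1]:o[1]+150,o[0]:o[0]+190],None,fx=4,fy=4,interpolation=cv2.INTER_CUBIC)
    for u in proj(n,r2w(p,[(-.04+a*.032,-.03+b*.021,.046) for a in(-1,1) for b in(-1,1)])): cv2.circle(im,tuple(int(v) for v in ((u-o)*4+1.5)),3,(0,0,255),-1)
    cv2.imwrite(f'pics/{n}5.png',im)
E
```

```text
t 16.725 rackpos [[-0.1371  0.0466  0.1859]] shift [4.67 7.67 8.6 ] rot to align [-0.    -0.001  0.003] F [ 1.37 -1.55 -0.65] grip 0.0005 q7 0.3
side [(array([-0.1755,  0.1473,  0.006 ]), 0.97), (array([-0.0322, -0.0325,  0.006 ]), 0.77)]
top [(array([-0.037, -0.036,  0.006]), 0.81), (array([-0.0054,  0.3093,  0.006 ]), 0.69), (array([-0.1688,  0.1618,  0.006 ]), 0.59), (array([-0.0354,  0.0007,  0.006 ]), 0.54)]
```

View pics/side5.png

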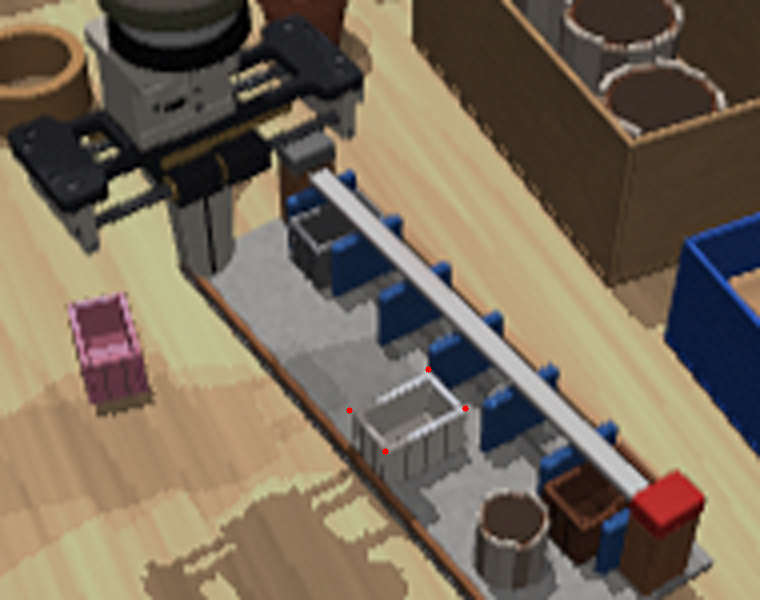

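View pics/top5.png

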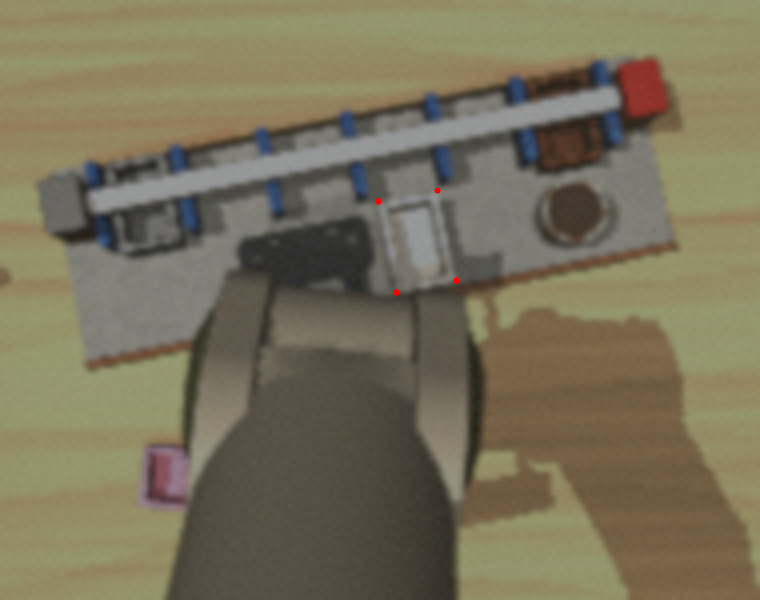

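>>> {"fn": "play_rows", "kwargs": {"moves": "0 0 0 0 0 0.175 0;0 0 0 0 0 0.175 0;0 0 0 0 0 0.175 0;0 0 0 0 0 0.175 0;0 0 0 0 0 0.175 0;0 0 0 0 0 0.175 0;0 0 0 0 0 0.175 0;0 0 0 0 0 0.175 0;0 0 0 0 0 0.175 0;0 0 0 0 0 0 0;0 0 0 0 0 0 0"}}

```text
time_s: 18.3
ee_pos: [0.4314, 0.009, 0.1855]
ee_rot: [[0.167, -0.986, -0.0], [-0.986, -0.167, -0.0], [0.0, 0.0, -1.0]]
contact_force: [-0.2, 0.8, -0.0]
grip_width: 0.0006
```

```bash
python3 - <<'E'
from h import *
go(-.1,-.0315,.036)
print(get_state()['ee_rot'].round(2))
E
```

```text
t 18.3 rackpos [[-0.1378  0.0458  0.1855]] shift [ 7.73 -3.77 14.95] rot to align [ 0.    -0.    -1.569] F [-0.24  0.8  -0.01] grip 0.0006 q7 -0.84
[[ 0.17 -0.99 -0.  ]
 [-0.99 -0.17 -0.  ]
 [ 0.    0.   -1.  ]]
```

>>> {"fn": "play_rows", "kwargs": {"moves": "3.8 -1.9 0 0 0 0 0;3.9 -1.8 0 0 0 0 0;0 0 4 0 0 0 0;0 0 4 0 0 0 0;0 0 4 0 0 0 0;0 0 2.9 0 0 0 0;0 0 0 0 0 0 0;0 0 0 0 0 0 0"}}

```text
time_s: 19.3
ee_pos: [0.4805, -0.0613, 0.0374]
ee_rot: [[0.164, -0.987, 0.001], [-0.987, -0.164, 0.0], [-0.0, -0.001, -1.0]]
contact_force: [-0.0, 1.0, 0.9]
grip_width: 0.0005
```

```bash
python3 - <<'E'
from h import *
go(-.012,-.0315,.036)
E
```

```text
t 19.3 rackpos [[-0.1009 -0.0317  0.0374]] shift [-0.03 -8.89  0.15] rot to align [-1.000e-03 -1.000e-03 -1.572e+00] F [-0.02  1.02  0.9 ] grip 0.0005 q7 -0.41
```

>>> {"fn": "play_rows", "kwargs": {"moves": "0 -0.6 0.1 0 0 0 0;0 -0.6 0 0 0 0 0;0 -0.5 0 0 0 0 0;0 -0.5 0 0 0 0 0;0 -0.5 0 0 0 0 0;0 -0.5 0 0 0 0 0;0 -0.5 0 0 0 0 0;0 -0.5 0 0 0 0 0;0 -0.5 0 0 0 0 0;0 -0.4 0 0 0 0 0;0 0 0 0 0 0 0"}}

```text
time_s: 20.68
ee_pos: [0.5313, -0.0526, 0.0356]
ee_rot: [[0.163, -0.987, 0.001], [-0.987, -0.163, -0.0], [0.0, -0.001, -1.0]]
contact_force: [0.2, 0.4, -0.2]
grip_width: 0.0006
```

```bash
python3 - <<'E'
from h import *
go(-.0115,-.0315,.036)
im=imaging.get_image('side')[:,:,::-1].copy()
cv2.imwrite('pics/s6.png',cv2.resize(im[100:250,180:370],None,fx=4,fy=4,interpolation=cv2.INTER_CUBIC))
E
```

```text
t 20.675 rackpos [[-0.0494 -0.0314  0.0356]] shift [ 0.   -3.79 -0.03] rot to align [-0.000e+00 -1.000e-03 -1.572e+00] F [ 0.21  0.43 -0.19] grip 0.0006 q7 -0.5
```

View pics/s6.png

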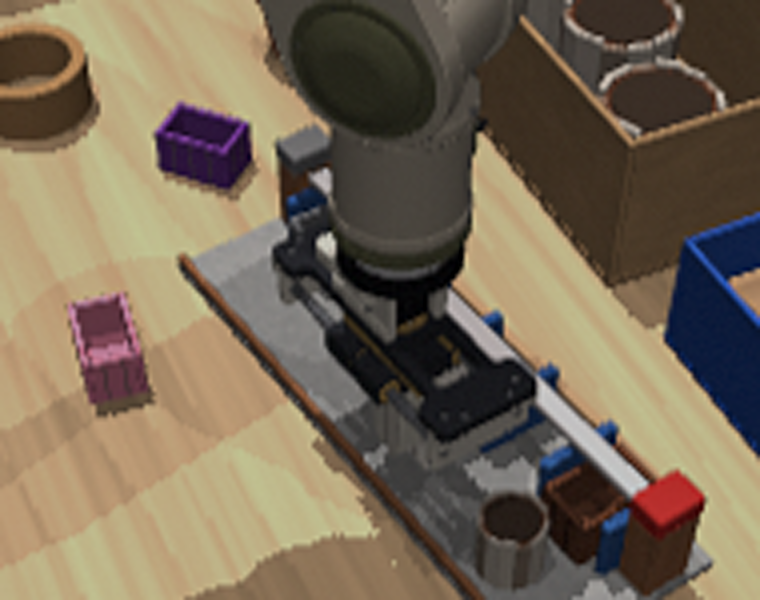

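>>> {"fn": "play_rows", "kwargs": {"moves": "0 -0.4 0 0 0 0 0;0 -0.4 0 0 0 0 0;0 -0.4 0 0 0 0 0;0 -0.4 0 0 0 0 0;0 -0.4 0 0 0 0 0;0 -0.4 0 0 0 0 0;0 -0.3 0 0 0 0 0"}}

```text
time_s: 21.6
ee_pos: [0.5574, -0.0482, 0.0356]
ee_rot: [[0.163, -0.987, 0.0], [-0.987, -0.163, 0.0], [0.0, -0.0, -1.0]]
contact_force: [-2.1, 0.3, 2.7]
grip_width: 0.0002
```

```bash
python3 - <<'E'
from h import *
go(-.0115,-.0315,.036)
E
```

```text
t 21.6 rackpos [[-0.0229 -0.0314  0.0356]] shift [ 0.01 -1.14 -0.04] rot to align [-0.    -0.    -1.572] F [-2.12  0.31  2.66] grip 0.0002 q7 -0.54
```

>>> {"fn": "play_rows", "kwargs": {"moves": "0 -0.3 0 0 0 0 0;0 -0.3 0 0 0 0 0;0 -0.2 0 0 0 0 0;0 -0.1 0 0 0 0 0;0 -0.1 0 0 0 0 0;0 0 0 0 0 0 0"}}

```text
time_s: 22.35
ee_pos: [0.5666, -0.0467, 0.0356]
ee_rot: [[0.163, -0.987, -0.001], [-0.987, -0.163, 0.0], [-0.0, 0.001, -1.0]]
contact_force: [-5.0, -1.5, 3.5]
grip_width: 0.0005
```

```bash
python3 - <<'E'
from h import *
go(-.0115,-.0315,.036)
E
```

```text
t 22.35 rackpos [[-0.0136 -0.0315  0.0356]] shift [ 0.   -0.21 -0.04] rot to align [ 0.000e+00  1.000e-03 -1.573e+00] F [-4.97 -1.51  3.5 ] grip 0.0005 q7 -0.55
```

>>> {"fn": "play_rows", "kwargs": {"moves": "0 -0.15 0 0 0 0 0;0 -0.1 0 0 0 0 0;0 0 0 0 0 0 0"}}

```text
time_s: 22.72
ee_pos: [0.5667, -0.0467, 0.0356]
ee_rot: [[0.162, -0.987, -0.004], [-0.987, -0.162, 0.001], [-0.001, 0.004, -1.0]]
contact_force: [-12.9, -1.4, 10.2]
grip_width: 0.0006
```

```bash
python3 - <<'E'
from h import *
go(-.0115,-.0315,.036)
E
```

```text
t 22.725 rackpos [[-0.0135 -0.0314  0.0356]] shift [ 0.   -0.2  -0.04] rot to align [ 0.002  0.004 -1.574] F [-12.9   -1.44  10.16] grip 0.0006 q7 -0.56
```

>>> {"fn": "play_rows", "kwargs": {"moves": "0 0.5 0 0 0 0 0;0 1 0 0 0 0 0;0 2 0 0 0 0 0;0 4 0 0 0 0 0;0 0 -5 0 0 0 0;0 0 -5 0 0 0 0;5 0 -5 0 0 0 0;5 0 0 0 0 0 0;5 0 0 0 0 0 0;5 0 0 0 0 0 0;0 0 0 0 0 0 0;0 0 0 0 0 0 0"}}

```text
time_s: 24.22
ee_pos: [0.5269, -0.2496, 0.1796]
ee_rot: [[0.163, -0.987, 0.0], [-0.987, -0.163, 0.001], [-0.001, -0.0, -1.0]]
contact_force: [-0.7, 0.7, -0.4]
grip_width: 0.0006
```

```bash
python3 - <<'E'
from h import *
go(-.09,-.03,.1)
p=np.load('p.npy')
for n in('side','top'):
    im=imaging.get_image(n)[:,:,::-1].copy()
    print(n,[(w2r(p,unproj(n,d['uv'],.006)[None])[0].round(4),d['score']) for d in models.place_of('planter',n)])
    o=[180,100] if n=='side' else [170,120]
    im=cv2.resize(im[o[1]:o[1]+150,o[0]:o[0]+190],None,fx=4,fy=4,interpolation=cv2.INTER_CUBIC)
    for u in proj(n,r2w(p,[(.028+a*.032,-.03+b*.021,.046) for a in(-1,1) for b in(-1,1)])): cv2.circle(im,tuple(int(v) for v in ((u-o)*4+1.5)),2,(0,0,255),-1)
    cv2.imwrite(f'pics/{n}7.png',im)
E
```

```text
t 24.225 rackpos [[-0.0862 -0.2251  0.1796]] shift [-19.5    0.42   7.97] rot to align [-1.000e-03  0.000e+00 -1.573e+00] F [-0.65  0.68 -0.38] grip 0.0006 q7 -0.43
side [(array([-0.0075,  0.2811,  0.006 ]), 0.89), (array([-0.174 ,  0.1564,  0.006 ]), 0.66), (array([ 0.0205, -0.0342,  0.006 ]), 0.62)]
top [(array([-0.0005,  0.3134,  0.006 ]), 0.8), (array([-0.0936,  0.4541,  0.006 ]), 0.75), (array([ 0.0309, -0.0293,  0.006 ]), 0.64)]
```

View pics/side7.png

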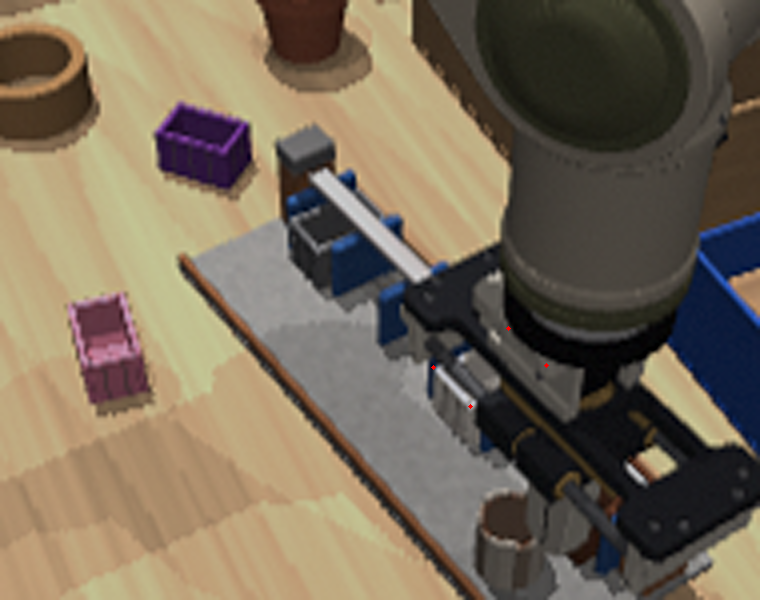

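View pics/top7.png

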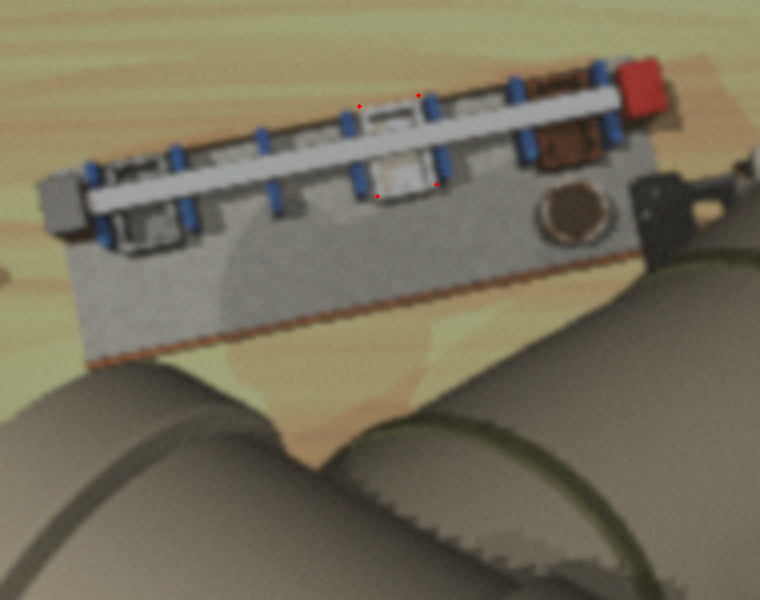

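```bash
python3 -c "
from station import hand_in,get_state
print(get_state()['contact_force']);print(hand_in())"
```

```text
[ 0.17518203  0.32040546 -0.25076533]
the job is handed in; nothing more can be done
None
```

I ran the closed fingertips along the bar from the red cap over gaps one, two and three. I then pushed the white planter along the tray and into the third gap until it stopped, and handed the job in at about 24 s.

- **Bar run:** the force at each stop was 3.4 to 4.7 N, and the run ended 168 mm from the red cap, over the third gap. I read the force only at the start, middle and end, not continuously.
- **Push home:** the planter stopped moving while the push force rose to 13 N, which fits contact with the back wall. I then backed off clear of it.
- **Last pictures:** both show the planter upright in the third gap, standing out about as far as the other planters. The grey and brown planters and the bark pot look unmoved; the tape roll, clay pot, log pot and marker were out of these pictures or not compared.
- **Disagreement:** the networks put the planter's x in the rack frame at 31 mm (top camera) and 20.5 mm (side camera, partly hidden by the gripper). Fully home is 28 mm and the limit is 21 mm. I trusted the top view and the stop in motion, and did not re-measure it.

The tool read no contact force before hand-in, and I got no verdict back.

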